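Sort left-hand and right-hand hinge arms into the trays with the matching samples

ROBOT

A 6-joint arm with a two-finger parallel gripper is mounted at the origin on a cart in front of the work surface, level with it; the furniture and walls round the work are solid. World frame = base frame: x ahead of the robot, y to its left, z up, the work surface at z = 0. Lengths are in mm, angles in degrees, forces in N, time in s.
With the tool pointing down it reaches from about 350 to 850 mm from the base axis. Payload 8.1 kg.
Tool frame: the origin (TCP) lies at the very end of the fingers, on their centre line; the grasp point (between the pads) lies 19 mm behind it; z points along the fingers, y is the line along which they close (so a half turn about z gives the same grasp; the last joint's range is limited). The gripper opens to 85 mm and grips with 20 to 120 N. Pads are 22 mm wide; open, the fingers measure 114 mm over their backs; the gripper's body (76 mm by 85 mm) begins 54 mm behind the grasp point. The pads swing forward as they close: fully open they stand 13 mm farther back than shut.
Start: joints at [67.815, 7.471, 85.268, -0, 87.261, -4.893], TCP at [178.322, 572.893, 231.292] pointing down, gripper open.
Joint ranges: [-169.43, 169.43], [-51.17, 129.36], [1.28, 143.12], [-76.62, 256.62], [0, 156.53], [-152.29, 152.29]. Speed limits (degrees/s): [136.94, 136.94, 159.86, 180, 180, 180].

INTERFACE

Orientations are given as [roll, pitch, yaw] about the fixed x, y, z axes, in that order (R = Rz(yaw) Ry(pitch) Rx(roll)).
In Python, from bench import * gives the robot as it stands.
- The arm moves only by the tool play_rows, never from a script. Its argument "increments" is a list of rows, each a list of 3 entries, a list of its own where there are three numbers: the gripper's target within -1 to 1 (fully open at 1, half-way at 0, shut at -1), then the shift along the tool's x, y, z in mm, then the turn about the tool's z in rad. A call has 1 to 12 rows; each row shifts and turns the commanded pose from where the row before left it, along the tool's axes as they then stand; what a row does not reach is not made up. A row lasts 1/12 s, in which the tool goes at most 41.7 mm and 7.16 degrees, less where a joint would pass 70% of its speed; a pose out of reach is approached as far as the arm can. A call is refused whole if a number of a shift passes 41.7 or a number of a turn 0.125, either way. A call with a gripper value outside its range is refused whole. The fingers move at their own pace and stop on an object; "force" is the grip in N (left out, the last holds). Time passes only in rows, so rows that do not move let the fingers close. It gives the time, the measured TCP pose, the force, the opening and the grip force at its end, in the units of the state.
- sense(): the state, without advancing time (a new reading comes with each control period).
- snapshot(name): name is "scene" or "top" or "wrist"; returns a dict with "color" (480x640x3 uint8, red, green, blue), "intrinsics" (3x3 intrinsics, pixels), "world_from_camera" (4x4, takes a point from camera to world coordinates). Camera axes: x right, y down, z forward; pixel columns grow to the right and rows downward; lengths in mm; the calibration is good to about 2 mm. A picture is of the moment at which its call begins. There is no depth.
- hand_in(): hands the job in; it is judged then, once.
Trained networks look in a picture, given as the dict that the camera call returned (one of the last four; its "shot" number tells which), for a name from the list of things; names that differ only in an ending like _2 or _b are one class to them, and where a whole thing is asked for, a point or a joint stands for the part that bears it (a point fixed in the world has none). Each returns a list of dicts, best first, with "p" (0 to 1); they miss things now and then, are a little off and sometimes report something else, mostly with a low value. They report only what shows in the picture. A call takes as long as a camera call.
- find_in(query, picture): "xyz" ([x, y, z] in mm, in the coordinates of the camera as it stood for that picture, good to about 4 mm: the middle of the surface that is visible of it).
- regions_of(query, picture): "mask" (480x640 bool, what is visible of it).
- pinpoint(query, picture): "xyz" ([x, y, z] in mm, in the coordinates of the camera as it stood for that picture, good to about 4 mm: a listed point, or the origin of a listed thing).
The state is a dict: "time": time; "joint_pos": joint angles; "qd": joint speeds; "joint_efforts": joint torques, N m; "tool_pos": TCP position; "tcp_rot": TCP orientation; "ft_force": force on the tool from outside, world axes, zero at the start; "wrist_torque": the same for the moment, N m; "finger_gap": finger opening in mm; "grip_force": force on a finger pad.
Only numpy, scipy, OpenCV 4.12 (cv2) and the standard library are available. Lean on these libraries where they do the work, as an engineer would, in place of code of your own. Each camera call takes 0.05 s, during which the arm holds its last target. There are 200 camera calls.

TASK

Sort the four loose L-shaped hinge arms by their handedness: the two left-hand ones into the tray whose fixed sample at the far end is a left-hand arm, the two right-hand ones into the tray with the right-hand sample. Put one arm in each compartment, lying flat on its base on the compartment's floor. The T-shaped piece and the equal-legged corner piece belong to another job: leave them lying where they are.

Things in the scene. Friction and masses are not known exactly. Their poses are not given: they have to be found in the camera images.
- left_arm_1: aluminium L, left-hand: seen along the long leg towards the short one, that turns left. All mm. Origin: underside, mid long leg; long leg along x, 74x16x5; short leg at x = +29, 16 wide, to +y, ends 43 off the centre line in a pivot barrel, 14 across, 16 high. Grip the rib on the long leg: 10 thick across y, x = -29 to +21, top at z = 24. 60 g, lies flat
- left_arm_2: aluminium L, left-hand: seen along the long leg towards the short one, that turns left. All mm. Origin: underside, mid long leg; long leg along x, 74x16x5; short leg at x = +29, 16 wide, to +y, ends 43 off the centre line in a pivot barrel, 14 across, 16 high. Grip the rib on the long leg: 10 thick across y, x = -29 to +21, top at z = 24. 60 g, lies flat
- right_arm_1: aluminium L, right-hand: seen along the long leg towards the short one, that turns right. All mm. Origin: underside, mid long leg; long leg along x, 74x16x5; short leg at x = +29, 16 wide, to -y, ends 43 off the centre line in a pivot barrel, 14 across, 16 high. Grip the rib on the long leg: 10 thick across y, x = -29 to +21, top at z = 24. 60 g, lies flat
- right_arm_2: aluminium L, right-hand: seen along the long leg towards the short one, that turns right. All mm. Origin: underside, mid long leg; long leg along x, 74x16x5; short leg at x = +29, 16 wide, to -y, ends 43 off the centre line in a pivot barrel, 14 across, 16 high. Grip the rib on the long leg: 10 thick across y, x = -29 to +21, top at z = 24. 60 g, lies flat
- tray_left: fixed tray, mm: 211 along x (away from robot) x156, sloping walls 33 high. Origin: centre, bench level. Black floor at z = 11; a white 6 wide bar at x = 0, top z = 19, parts it into two compartments, centres x = -46, +46, each 84 (x) x110 flat. Block at x = 105 to 163 bears the screwed-down sample, top z = 36: left-hand arm, long leg across, short leg at its left end pointing at robot
- tray_right: fixed tray, mm: 211 along x (away from robot) x156, sloping walls 33 high. Origin: centre, bench level. Black floor at z = 11; a white 6 wide bar at x = 0, top z = 19, parts it into two compartments, centres x = -46, +46, each 84 (x) x110 flat. Block at x = 105 to 163 bears the screwed-down sample, top z = 36: right-hand arm, long leg across, short leg at its right end pointing at robot
- tee_piece: look-alike, to be left alone: the same 74 mm aluminium leg and rib, but the short leg with the barrel stands off its middle (x = 0, to +y, out to 43 mm), so that it is a T and neither left nor right. Origin: underside, middle of the long leg
- corner_piece: look-alike, to be left alone: aluminium corner piece with two equal legs along its +x and +y, 48 mm from the corner's centre to each end, 16 mm wide, a 10 mm thick rib 24 mm high on both, no barrel. Origin: underside, where the legs' centre lines cross

How it is judged:
By the outcome, as a careful person would: the job done as asked, in the order asked, and still so for the second after the job is handed in, with the robot touching nothing.
It also fails if it takes over 88 s, if anything falls off the work surface, if the arm or the gripper's body presses on something with over 40 N, if the wrist force passes 120 N, or if a joint passes its speed limit or range.

## Working session

There is one attempt and no reset: what is moved stays moved. The work goes in short steps, Python scripts to look and compute and a tool call to move; the robot and the scene stay as the last step left them, time stands still between calls to the robot, and variables do not carry over. Pictures are saved under pics/ and viewed, at most 14 in all, crops included, and the job is handed in when it is done.

Besides the shell and the picture viewer there is one more tool, called after "Call:" as a command line: name --argument value ..., lists and objects as JSON in quotes. play_rows: Moves the arm, as the interface text tells. Its arguments: {"type":"object","properties":{"increments":{"type":"array","items":{"type":"array"}},"force":{"type":"number"}},"required":["increments"]}

```bash
mkdir -p pics; cat > h.py <<'E'
from bench import *
import numpy as np, cv2
def save(s,n): cv2.imwrite('pics/'+n+'.png',cv2.cvtColor(s['color'],cv2.COLOR_RGB2BGR))
def w(s,p): T=np.array(s['world_from_camera']); return T[:3,:3]@np.array(p)+T[:3,3]
def ray(s,u,v,z):
    T=np.array(s['world_from_camera']);K=np.array(s['intrinsics'])
    d=T[:3,:3]@np.linalg.solve(K,[u,v,1.]);o=T[:3,3]
    return o+d*(z-o[2])/d[2]
def px(s,p):
    T=np.array(s['world_from_camera']);K=np.array(s['intrinsics'])
    c=K@(T[:3,:3].T@(np.array(p)-T[:3,3])); return c[:2]/c[2]
E
python3 - <<'E'
from h import *
s=snapshot('top');save(s,'top0')
for q in ['left_arm_1','right_arm_1','tee_piece','corner_piece','tray_left','tray_right']:
    for r in pinpoint(q,s): print(q,round(r['p'],2),w(s,r['xyz']).round(0),px(s,w(s,r['xyz'])).round(0))
print(np.array(s['world_from_camera']).round(2)); print(sense())
E
```

```text
left_arm_1 0.91 [439. -90.  -1.] [385. 277.]
right_arm_1 0.71 [449. 204.   3.] [254. 272.]
right_arm_1 0.58 [575.  74.   6.] [312. 217.]
tee_piece 0.73 [433.  63.   3.] [317. 279.]
corner_piece 0.57 [581. 202.   3.] [255. 214.]
tray_left 0.74 [449. 405.   1.] [164. 272.]
tray_right 0.88 [ 465. -283.    3.] [470. 264.]
[[-0.00000e+00 -9.90000e-01  1.20000e-01  3.39780e+02]
 [-1.00000e+00  0.00000e+00 -1.00000e-02  6.50200e+01]
 [ 1.00000e-02 -1.20000e-01 -9.90000e-01  1.40456e+03]
 [ 0.00000e+00  0.00000e+00  0.00000e+00  1.00000e+00]]
{'time': 0.35, 'joint_pos': array([ 6.78123975e+01,  7.48369559e+00,  8.52812532e+01,  9.11002356e-04,
        8.72597571e+01, -4.89339578e+00]), 'qd': array([ 0.10573304, -0.10807725, -0.03581364, -0.00444021, -0.02977674,
       -0.01753104]), 'joint_efforts': array([-3.43361526e-04, -5.68477499e+01, -5.00029886e+01, -1.63518898e-04,
        6.50923495e-03,  3.01544048e-05]), 'tool_pos': array([178.30157766, 572.77910243, 231.03242511]), 'tcp_rot': array([-1.79975462e+02, -3.01408808e-03,  1.62705749e+02]), 'ft_force': array([-0.83907863,  0.27115095,  0.12923528]), 'wrist_torque': array([-0.0307158 , -0.04106656,  0.03833513]), 'grip_force': 0.0, 'finger_gap': 85.74467633688849}
```

View pics/top0.png

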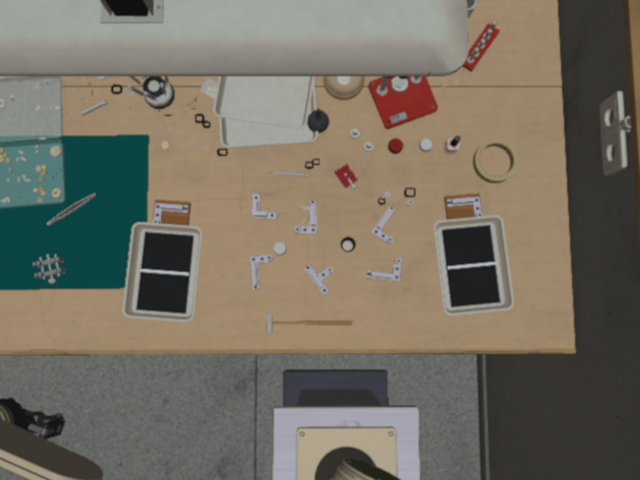

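The six pieces sit around (250–405, 195–290). The trays are at (163,270) on the left (+y) and (472,263) on the right. I'll enlarge the work area next.

```bash
python3 - <<'E'
from h import *
i=cv2.imread('pics/top0.png')[185:305,240:415]
cv2.imwrite('pics/c0.png',cv2.resize(i,None,fx=4.5,fy=4.5,interpolation=cv2.INTER_CUBIC))
i=cv2.imread('pics/top0.png')
a=np.hstack([i[185:330,115:210],i[185:330,425:520]])
cv2.imwrite('pics/c1.png',cv2.resize(a,None,fx=4,fy=4,interpolation=cv2.INTER_CUBIC))
E
```

```text
(no output)
```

View pics/c0.png

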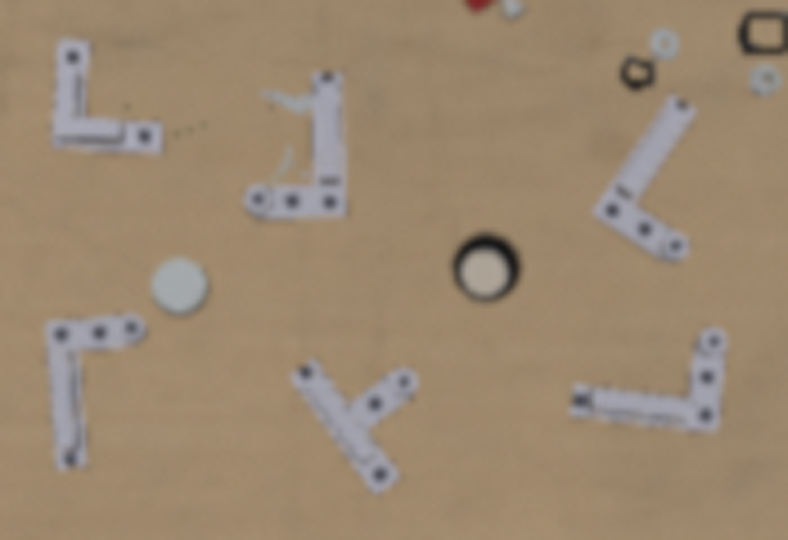

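View pics/c1.png

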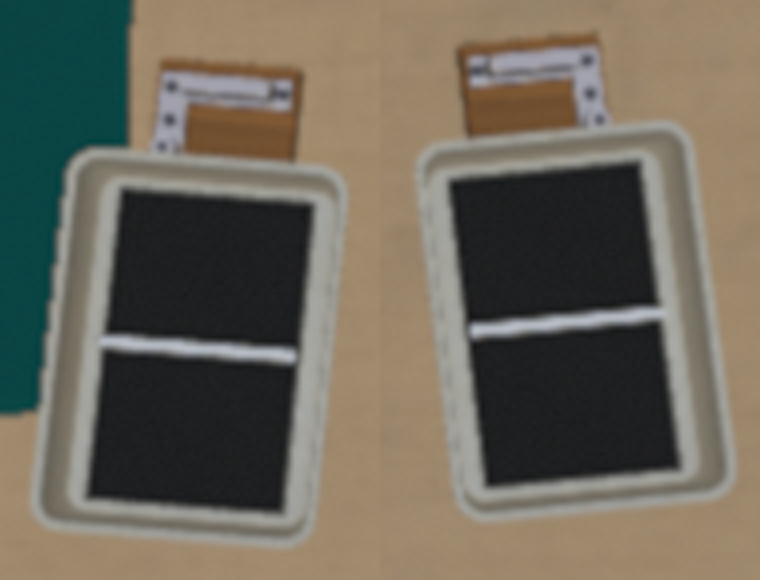

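Corner holes show A (640,180) and B (650,400) are left-hand, and C (330,140) and D (66,390) are right-hand. The T at (345,420) and the corner piece at (105,100) stay put. The left tray's sample has its short leg at the left end, so it is the left-hand tray; the other is the right-hand one.

```bash
python3 - <<'E'
from h import *
s=snapshot('top')
f=lambda c,o,k:((c[0]+.5)/k-.5+o[0],(c[1]+.5)/k-.5+o[1])
P={'A_L':((681,105),(612,210),(676,246)),'B_L':((581,400),(706,415),(714,341)),'C_R':((327,77),(330,202),(258,200)),'D_R':((70,459),(62,334),(131,327))}
for n,(e,c,b) in P.items():
    e,c,b=[ray(s,*f(p,(240,185),4.5),z)[:2] for p,z in((e,5),(c,5),(b,16))]
    d=c-e;y=np.degrees(np.arctan2(d[1],d[0]));l=np.linalg.norm(d);d/=l
    q=b-c; print(n,'yaw',y.round(1),'len',l.round(1),'short',np.linalg.norm(q).round(1),'cross',(d[0]*q[1]-d[1]*q[0]).round(1),'origin',(c-29*d).round(1),'grip',(c-33*d).round(1))
for n,a,b,o in(('TL',(102,342),(297,356),(115,185)),('TR',(90,331),(284,313),(425,185))):
    a,b=[ray(s,*f(p,o,4),19)[:2] for p in(a,b)]
    d=a-b;t=np.degrees(np.arctan2(-d[0],d[1]));m=(a+b)/2;u=np.array([np.cos(np.radians(t)),np.sin(np.radians(t))])
    print(n,m.round(1),'yaw',t.round(1),np.linalg.norm(d).round(1),'near',(m-46*u).round(1),'far',(m+46*u).round(1))
E
```

```text
A_L yaw 146.4 len 64.4 short 36.5 cross 36.5 origin [565.  -86.8] grip [568.4 -89. ]
B_L yaw -96.9 len 62.8 short 36.2 cross 36.2 origin [441.  -87.5] grip [441.5 -83.6]
C_R yaw -178.7 len 64.0 short 35.9 cross -35.9 origin [574.1  72. ] grip [578.1  72.1]
D_R yaw 4.3 len 62.7 short 35.4 cross -35.4 origin [449.6 203.3] grip [445.6 203. ]
TL [448.3 401.1] yaw -4.2 108.7 near [402.4 404.5] far [494.2 397.7]
TR [ 462.4 -282.1] yaw 5.2 109.1 near [ 416.6 -286.3] far [ 508.2 -277.9]
```

```bash
cat > plan.py <<'E'
from h import *
import sys
x,y,z,t=map(float,sys.argv[1:5]);n=int(sys.argv[5])
S=sense();p=S['tool_pos'];r=S['tcp_rot'];t0=r[2]
D=(t-t0+180)%360-180
if len(sys.argv)>6: print('dict',{k:np.round(S[k],1) for k in('time','finger_gap','grip_force','ft_force','joint_pos')})
a=[np.radians(t0+D*k/n) for k in range(n)]
M=sum(np.array([[np.cos(q),np.sin(q)],[np.sin(q),-np.cos(q)]]) for q in a)
v=np.linalg.solve(M,[x-p[0],y-p[1]])
print('at',p.round(1),r.round(1),'row',v.round(1),round((p[2]-z)/n,1),'turn',round(-np.radians(D)/n,4))
E
python3 plan.py 445.6 203 150 184.3 13
```

```text
at [178.3 572.8 231.1] [-180.    -0.   162.7] row [-24.2 -25.7] 6.2 turn -0.029
```

Call:
play_rows --increments '[[0.2, [-24.2, -25.7, 6.2], -0.029], [0.2, [-24.2, -25.7, 6.2], -0.029], [0.2, [-24.2, -25.7, 6.2], -0.029], [0.2, [-24.2, -25.7, 6.2], -0.029], [0.2, [-24.2, -25.7, 6.2], -0.029], [0.2, [-24.2, -25.7, 6.2], -0.029], [0.2, [-24.2, -25.7, 6.2], -0.029], [0.2, [-24.2, -25.7, 6.2], -0.029], [0.2, [-24.2, -25.7, 6.2], -0.029], [0.2, [-24.2, -25.7, 6.2], -0.029], [0.2, [-24.2, -25.7, 6.2], -0.029], [0.2, [-24.2, -25.7, 6.2], -0.029]]' --force 60

```text
time: 1.4
tool_pos: [421.7, 226.6, 157.0]
tcp_rot: [180.0, 0.0, -177.3]
ft_force: [0.3, 2.0, 0.2]
finger_gap: 51.4
grip_force: 0.0
```

Call:
play_rows --increments '[[0.2, [-24.2, -25.7, 6.2], -0.029], [0.2, [0, 0, 0], 0], [0.2, [0, 0, 0], 0]]'

```text
time: 1.65
tool_pos: [446.9, 202.1, 150.3]
tcp_rot: [-180.0, -0.0, -175.9]
ft_force: [-0.3, 0.0, 0.3]
finger_gap: 51.1
grip_force: 0.0
```

```bash
python3 plan.py 445.6 203 8 184.3 8 1; python3 - <<'E'
from h import *
s=snapshot('wrist');save(s,'w0')
E
```

```text
dict {'time': np.float64(1.6), 'finger_gap': np.float64(51.1), 'grip_force': np.float64(0.0), 'ft_force': array([-0.3,  0. ,  0.3]), 'joint_pos': array([ 18.3,  -6.6, 108. ,  -0. ,  78.7, -75.8])}
at [446.9 202.1 150.3] [-180.    -0.  -175.9] row [0.2 0.1] 17.8 turn -0.0004
```

View pics/w0.png

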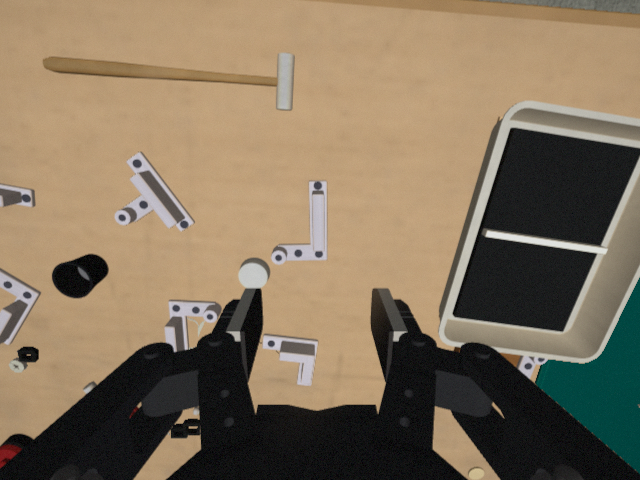

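The arm D shows at (318,220), upright and midway between the fingers, so the tool is aligned. I'll descend and grip.

Call:
play_rows --increments '[[0.2, [0, 0, 24], 0], [0.2, [0, 0, 24], 0], [0.2, [0, 0, 24], 0], [0.2, [0, 0, 24], 0], [0.2, [0, 0, 22], 0], [0.2, [0, 0, 14], 0], [0.2, [0, 0, 10], 0], [0.2, [0, 0, 0], 0], [-1, [0, 0, 0], 0], [-1, [0, 0, 0], 0], [-1, [0, 0, 0], 0], [-1, [0, 0, 0], 0]]' --force 60

```text
time: 2.7
tool_pos: [447.5, 204.2, 10.4]
tcp_rot: [180.0, 0.2, -175.7]
ft_force: [-0.5, 0.9, 0.2]
finger_gap: 8.0
grip_force: 59.4
```

Call:
play_rows --increments '[[-1, [0, 0, 0], 0], [-1, [0, 0, 0], 0]]'

```text
time: 2.87
tool_pos: [447.5, 204.2, 10.4]
tcp_rot: [179.9, 0.2, -175.7]
ft_force: [-2.4, 0.9, 6.4]
finger_gap: 8.3
grip_force: 60.4
```

Call:
play_rows --increments '[[-1, [0, 0, -5], 0], [-1, [0, 0, -15], 0], [-1, [0, 0, -20], 0], [-1, [0, 0, -20], 0], [-1, [0, 0, -20], 0], [-1, [0, 0, -20], 0], [-1, [0, 0, -20], 0], [-1, [0, 0, -20], 0], [-1, [0, 0, 0], 0]]'

```text
time: 3.62
tool_pos: [448.8, 204.4, 153.9]
tcp_rot: [179.9, 0.4, -175.7]
ft_force: [0.9, 0.5, -0.4]
finger_gap: 8.1
grip_force: 59.4
```

```bash
python3 plan.py 434 -284.7 150 95.2 16 1; python3 - <<'E'
from h import *
s=snapshot('wrist');save(s,'w1')
E
```

```text
dict {'time': np.float64(3.6), 'finger_gap': np.float64(8.1), 'grip_force': np.float64(59.4), 'ft_force': array([ 0.9,  0.5, -0.4]), 'joint_pos': array([ 18.5,  -6.8, 107.8,  -0. ,  78.6, -75.8])}
at [448.8 204.4 153.9] [ 179.9    0.4 -175.7] row [-19.8 -27.5] 0.2 turn 0.0972
```

View pics/w1.png

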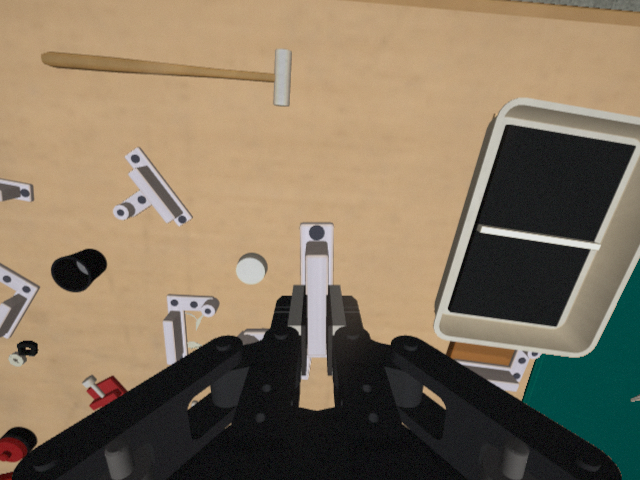

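D is held level between the pads (317,300). The bench around it is undisturbed.

Call:
play_rows --increments '[[-1, [-19.8, -27.5, 0], 0.0972], [-1, [-19.8, -27.5, 0], 0.0972], [-1, [-19.8, -27.5, 0], 0.0972], [-1, [-19.8, -27.5, 0], 0.0972], [-1, [-19.8, -27.5, 0], 0.0972], [-1, [-19.8, -27.5, 0], 0.0972], [-1, [-19.8, -27.5, 0], 0.0972], [-1, [-19.8, -27.5, 0], 0.0972], [-1, [-19.8, -27.5, 0], 0.0972], [-1, [-19.8, -27.5, 0], 0.0972], [-1, [-19.8, -27.5, 0], 0.0972], [-1, [-19.8, -27.5, 0], 0.0972]]'

```text
time: 4.67
tool_pos: [508.1, -176.8, 147.2]
tcp_rot: [-179.9, -0.1, 117.2]
ft_force: [1.3, -0.5, 0.1]
finger_gap: 8.0
grip_force: 59.4
```

Call:
play_rows --increments '[[-1, [-19.8, -27.5, 0], 0.0972], [-1, [-19.8, -27.5, 0], 0.0972], [-1, [-19.8, -27.5, 0], 0.0972], [-1, [-19.8, -27.5, 0], 0.0972], [-1, [0, 0, 0], 0], [-1, [0, 0, 0], 0]]'

```text
time: 5.17
tool_pos: [429.9, -286.3, 147.4]
tcp_rot: [-179.9, -0.1, 95.0]
ft_force: [-0.1, 0.8, -1.4]
finger_gap: 8.6
grip_force: 59.4
```

```bash
python3 plan.py 434 -284.7 21 95.2 1 1; python3 - <<'E'
from h import *
s=snapshot('wrist');save(s,'w2')
E
```

```text
dict {'time': np.float64(5.2), 'finger_gap': np.float64(8.6), 'grip_force': np.float64(59.4), 'ft_force': array([-0.1,  0.8, -1.4]), 'joint_pos': array([-39.4,  -2.2, 104.1,  -0. ,  78.2, -44.4])}
at [ 429.9 -286.3  147.4] [-1.799e+02 -1.000e-01  9.500e+01] row [1.3 4.2] 126.4 turn -0.0031
```

View pics/w2.png

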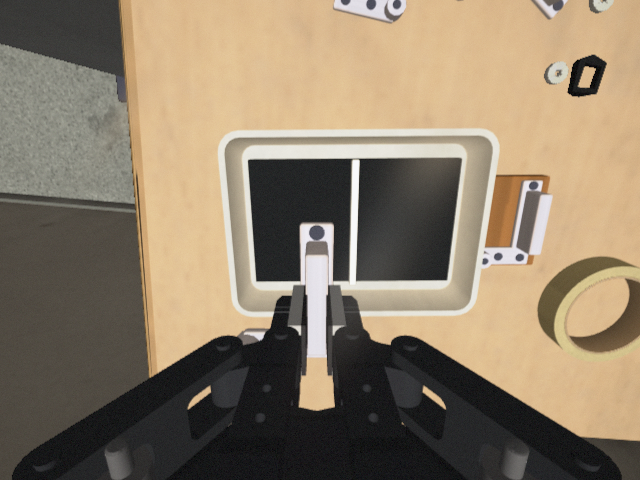

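The tray lies under the hand, with its bar at column 354 and the held arm over the near compartment, short leg towards the robot. I'll lower it.

Call:
play_rows --increments '[[-1, [1.3, 4.2, 20], 0], [-1, [0, 0, 22], 0], [-1, [0, 0, 22], 0], [-1, [0, 0, 20], 0], [-1, [0, 0, 18], 0], [-1, [0, 0, 12], 0], [-1, [0, 0, 6], 0], [-1, [0, 0, 3], 0], [-1, [0, 0, 0], 0], [-1, [0, 0, 0], 0]]'

```text
time: 6.05
tool_pos: [436.4, -284.1, 26.6]
tcp_rot: [179.9, 0.1, 95.2]
ft_force: [1.0, -0.4, -0.3]
finger_gap: 8.2
grip_force: 59.4
```

Call:
play_rows --increments '[[-1, [0, 0, 3], 0], [-1, [0, 0, 2], 0], [-1, [0, 0, 0], 0]]'

```text
time: 6.3
tool_pos: [436.3, -284.5, 21.4]
tcp_rot: [179.9, 0.1, 95.2]
ft_force: [1.2, -1.0, 0.9]
finger_gap: 8.0
grip_force: 59.7
```

Call:
play_rows --increments '[[-1, [0, 0, 1.5], 0], [-1, [0, 0, 0], 0]]'

```text
time: 6.47
tool_pos: [436.4, -284.5, 21.3]
tcp_rot: [179.9, 0.1, 95.2]
ft_force: [-6.1, 4.7, 17.4]
finger_gap: 8.6
grip_force: 61.8
```

Contact with the floor. Next I release, rise and go to B.

Call:
play_rows --increments '[[-1, [0, 0, -1], 0], [-0.3, [0, 0, 0], 0], [-0.3, [0, 0, 0], 0], [-0.3, [0, 0, 0], 0], [-0.3, [0, 0, -8], 0], [-0.3, [0, 0, -20], 0], [-0.3, [0, 0, -25], 0], [-0.3, [0, 0, -25], 0], [-0.3, [0, 0, -25], 0], [-0.3, [0, 0, -25], 0], [0, [0, 0, 0], 0]]'

```text
time: 7.38
tool_pos: [438.3, -285.9, 154.8]
tcp_rot: [179.6, 0.4, 95.2]
ft_force: [1.5, -1.0, 0.9]
finger_gap: 40.6
grip_force: 0.0
```

```bash
python3 plan.py 441.5 -83.6 150 83.1 8 1; python3 - <<'E'
from h import *
s=snapshot('wrist');save(s,'w3')
E
```

```text
dict {'time': np.float64(7.4), 'finger_gap': np.float64(40.6), 'grip_force': np.float64(0.0), 'ft_force': array([ 1.5, -1. ,  0.9]), 'joint_pos': array([-38.7,  -2.1, 103.2,   0. ,  78.3, -43.9])}
at [ 438.3 -285.9  154.8] [179.6   0.4  95.2] row [25.3  0.4] 0.6 turn 0.0264
```

View pics/w3.png

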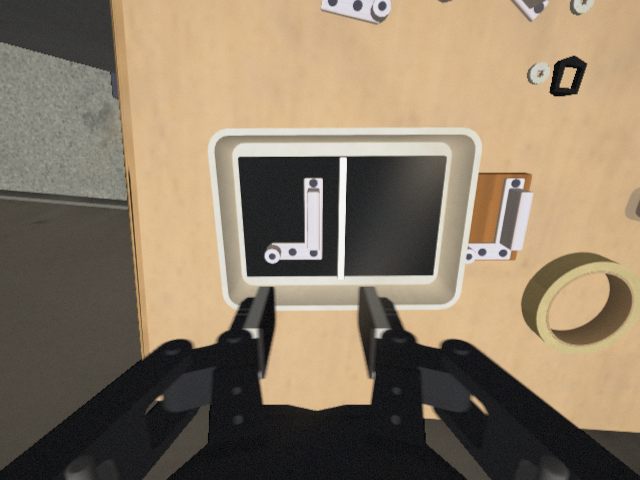

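D lies flat in the near compartment at (310,220), matching the sample. On to B.

Call:
play_rows --increments '[[0.2, [25.3, 0.4, 0.5], 0.026], [0.2, [25.3, 0.4, 0.5], 0.026], [0.2, [25.3, 0.4, 0.5], 0.026], [0.2, [25.3, 0.4, 0.5], 0.026], [0.2, [25.3, 0.4, 0.5], 0.026], [0.2, [25.3, 0.4, 0.5], 0.026], [0.2, [25.3, 0.4, 0.5], 0.026], [0.2, [25.3, 0.4, 0.5], 0.026], [0.2, [0, 0, 0], 0], [0.2, [0, 0, 0], 0]]'

```text
time: 8.27
tool_pos: [438.4, -80.7, 143.4]
tcp_rot: [-179.9, -0.0, 83.5]
ft_force: [0.3, -0.4, -0.1]
finger_gap: 51.2
grip_force: 0.0
```

```bash
python3 plan.py 441.5 -83.6 9 83.1 1 1
```

```text
dict {'time': np.float64(8.3), 'finger_gap': np.float64(51.2), 'grip_force': np.float64(0.0), 'ft_force': array([ 0.3, -0.4, -0.1]), 'joint_pos': array([-17. , -13.7, 115. ,  -0. ,  78.8, -10.5])}
at [438.4 -80.7 143.4] [-179.9   -0.    83.5] row [-2.5  3.4] 134.4 turn 0.0062
```

Call:
play_rows --increments '[[0.2, [-2.5, 3.4, 22], 0.006], [0.2, [0, 0, 24], 0], [0.2, [0, 0, 24], 0], [0.2, [0, 0, 24], 0], [0.2, [0, 0, 18], 0], [0.2, [0, 0, 12], 0], [0.2, [0, 0, 8], 0], [0.2, [0, 0, 0], 0], [0.2, [0, 0, 0], 0]]'

```text
time: 9.02
tool_pos: [441.7, -85.3, 12.1]
tcp_rot: [-180.0, 0.0, 82.9]
ft_force: [-1.2, -0.2, 1.4]
finger_gap: 50.9
grip_force: 0.0
```

Call:
play_rows --increments '[[0.2, [0, 0, 2], 0], [-1, [0, 0, 0], 0], [-1, [0, 0, 0], 0], [-1, [0, 0, 0], 0], [-1, [0, 0, 0], 0], [-1, [0, 0, 0], 0], [-1, [0, 0, 0], 0]]'

```text
time: 9.6
tool_pos: [442.7, -84.9, 11.0]
tcp_rot: [179.9, 0.0, 82.9]
ft_force: [-1.5, -0.1, 5.8]
finger_gap: 8.3
grip_force: 60.3
```

Call:
play_rows --increments '[[-1, [0, 0, -5], 0], [-1, [0, 0, -15], 0], [-1, [0, 0, -20], 0], [-1, [0, 0, -20], 0], [-1, [0, 0, -20], 0], [-1, [0, 0, -20], 0], [-1, [0, 0, -20], 0], [-1, [0, 0, -20], 0], [-1, [0, 0, 0], 0]]'

```text
time: 10.35
tool_pos: [444.3, -85.4, 154.8]
tcp_rot: [179.6, 0.1, 82.9]
ft_force: [-0.1, 0.1, 0.2]
finger_gap: 8.3
grip_force: 59.6
```

```bash
python3 plan.py 476.7 399 150 85.8 15 1
```

```text
dict {'time': np.float64(10.4), 'finger_gap': np.float64(8.3), 'grip_force': np.float64(59.6), 'ft_force': array([-0.1,  0.1,  0.2]), 'joint_pos': array([-17.4, -13.6, 113.7,   0. ,  79.6, -10.3])}
at [444.3 -85.4 154.8] [1.796e+02 1.000e-01 8.290e+01] row [32.3 -1.1] 0.3 turn -0.0033
```

Call:
play_rows --increments '[[-1, [32.3, -1.1, 0], -0.003], [-1, [32.3, -1.1, 0], -0.003], [-1, [32.3, -1.1, 0], -0.003], [-1, [32.3, -1.1, 0], -0.003], [-1, [32.3, -1.1, 0], -0.003], [-1, [32.3, -1.1, 0], -0.003], [-1, [32.3, -1.1, 0], -0.003], [-1, [32.3, -1.1, 0], -0.003], [-1, [32.3, -1.1, 0], -0.003], [-1, [32.3, -1.1, 0], -0.003], [-1, [32.3, -1.1, 0], -0.003], [-1, [32.3, -1.1, 0], -0.003]]'

```text
time: 11.35
tool_pos: [469.4, 303.6, 149.2]
tcp_rot: [-179.9, 0.0, 85.0]
ft_force: [0.5, -0.9, 0.7]
finger_gap: 8.2
grip_force: 59.6
```

Call:
play_rows --increments '[[-1, [32.3, -1.1, 0], -0.003], [-1, [32.3, -1.1, 0], -0.003], [-1, [32.3, -1.1, 0], -0.003], [-1, [0, 0, 0], 0], [-1, [0, 0, 0], 0], [-1, [0, 0, 0], 0]]'

```text
time: 11.85
tool_pos: [474.4, 398.4, 149.1]
tcp_rot: [-179.9, 0.1, 85.6]
ft_force: [0.8, -0.1, -0.8]
finger_gap: 8.0
grip_force: 59.5
```

```bash
python3 plan.py 476.7 399 22 85.8 1 1; python3 - <<'E'
from h import *
s=snapshot('wrist');save(s,'w4')
E
```

```text
dict {'time': np.float64(11.8), 'finger_gap': np.float64(8.0), 'grip_force': np.float64(59.5), 'ft_force': array([ 0.8, -0.1, -0.8]), 'joint_pos': array([35.3, 13.4, 87.3, -0. , 79.4, 39.7])}
at [474.4 398.4 149.1] [-1.799e+02  1.000e-01  8.560e+01] row [0.8 2.2] 127.1 turn -0.0043
```

View pics/w4.png

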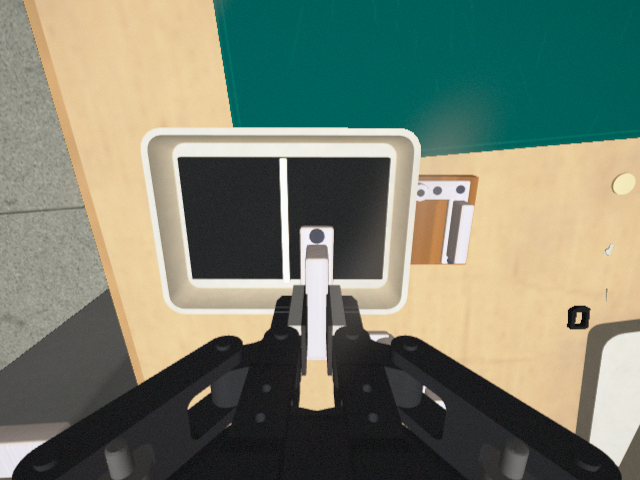

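B is held over the far compartment, beyond the bar at column 285, short leg away from the robot. I'll lower it, easing down to contact at about z = 22.

Call:
play_rows --increments '[[-1, [0.8, 2.2, 20], -0.004], [-1, [0, 0, 24], 0], [-1, [0, 0, 24], 0], [-1, [0, 0, 22], 0], [-1, [0, 0, 16], 0], [-1, [0, 0, 10], 0], [-1, [0, 0, 6], 0], [-1, [0, 0, 3], 0], [-1, [0, 0, 0], 0], [-1, [0, 0, 0], 0]]'

```text
time: 12.73
tool_pos: [478.1, 399.8, 26.4]
tcp_rot: [179.9, -0.1, 85.7]
ft_force: [0.1, -0.1, -0.9]
finger_gap: 8.5
grip_force: 59.5
```

Call:
play_rows --increments '[[-1, [0, 0, 3], 0], [-1, [0, 0, 2], 0], [-1, [0, 0, 1], 0], [-1, [0, 0, 0], 0]]'

```text
time: 13.07
tool_pos: [478.3, 400.3, 22.0]
tcp_rot: [179.9, -0.1, 85.8]
ft_force: [-5.7, -5.5, 16.1]
finger_gap: 8.2
grip_force: 61.6
```

Contact. Release, rise, and plan the move to C.

Call:
play_rows --increments '[[-1, [0, 0, -1], 0], [-0.3, [0, 0, 0], 0], [-0.3, [0, 0, 0], 0], [-0.3, [0, 0, 0], 0], [-0.3, [0, 0, -8], 0], [-0.3, [0, 0, -20], 0], [-0.3, [0, 0, -25], 0], [-0.3, [0, 0, -25], 0], [-0.3, [0, 0, -25], 0], [-0.3, [0, 0, -25], 0], [0, [0, 0, 0], 0]]'

```text
time: 13.98
tool_pos: [480.1, 401.6, 155.5]
tcp_rot: [179.6, -0.4, 85.8]
ft_force: [0.8, 0.0, 1.1]
finger_gap: 40.9
grip_force: 0.0
```

```bash
python3 plan.py 578.1 72.1 150 181.3 15 1; python3 - <<'E'
from h import *
s=snapshot('wrist');save(s,'w5')
E
```

```text
dict {'time': np.float64(14.0), 'finger_gap': np.float64(40.9), 'grip_force': np.float64(0.0), 'ft_force': array([0.8, 0. , 1.1]), 'joint_pos': array([35.2, 13.5, 86.5,  0. , 79.4, 39.5])}
at [480.1 401.6 155.5] [179.6  -0.4  85.8] row [-23.6 -10.4] 0.4 turn -0.1112
```

View pics/w5.png

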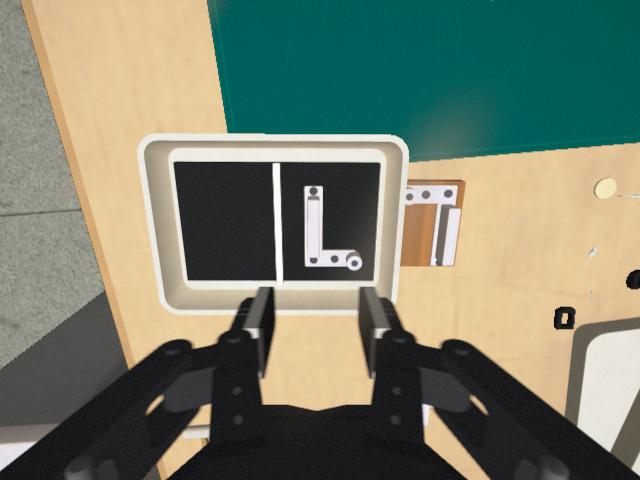

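B lies flat in the far compartment at (320,225). On to C.

Call:
play_rows --increments '[[0.2, [-23.6, -10.4, 0], -0.111], [0.2, [-23.6, -10.4, 0], -0.111], [0.2, [-23.6, -10.4, 0], -0.111], [0.2, [-23.6, -10.4, 0], -0.111], [0.2, [-23.6, -10.4, 0], -0.111], [0.2, [-23.6, -10.4, 0], -0.111], [0.2, [-23.6, -10.4, 0], -0.111], [0.2, [-23.6, -10.4, 0], -0.111], [0.2, [-23.6, -10.4, 0], -0.111], [0.2, [-23.6, -10.4, 0], -0.111], [0.2, [-23.6, -10.4, 0], -0.111], [0.2, [-23.6, -10.4, 0], -0.111]]'

```text
time: 15.03
tool_pos: [511.5, 112.9, 147.2]
tcp_rot: [-180.0, -0.1, 162.4]
ft_force: [-0.5, 1.1, 1.1]
finger_gap: 51.4
grip_force: 0.0
```

Call:
play_rows --increments '[[0.2, [-23.6, -10.4, 0], -0.111], [0.2, [-23.6, -10.4, 0], -0.111], [0.2, [-23.6, -10.4, 0], -0.111], [0.2, [0, 0, 0], 0], [0.2, [0, 0, 0], 0], [0.2, [0, 0, 0], 0]]'

```text
time: 15.53
tool_pos: [573.9, 69.9, 147.1]
tcp_rot: [180.0, -0.1, -179.0]
ft_force: [-0.4, 0.4, 0.3]
finger_gap: 51.3
grip_force: 0.0
```

```bash
python3 plan.py 578.1 72.1 9 181.3 1 1
```

```text
dict {'time': np.float64(15.5), 'finger_gap': np.float64(51.3), 'grip_force': np.float64(0.0), 'ft_force': array([-0.4,  0.4,  0.3]), 'joint_pos': array([  1.9,   7.3,  94.3,   0. ,  78.5, -89.2])}
at [573.9  69.9 147.1] [ 1.80e+02 -1.00e-01 -1.79e+02] row [-4.2  2.1] 138.1 turn -0.0046
```

Call:
play_rows --increments '[[0.2, [-4.2, 2.1, 22], -0.005], [0.2, [0, 0, 25], 0], [0.2, [0, 0, 25], 0], [0.2, [0, 0, 24], 0], [0.2, [0, 0, 20], 0], [0.2, [0, 0, 12], 0], [0.2, [0, 0, 8], 0], [0.2, [0, 0, 0], 0], [0.2, [0, 0, 0], 0]]'

```text
time: 16.28
tool_pos: [579.1, 72.3, 12.8]
tcp_rot: [180.0, 0.0, -178.6]
ft_force: [0.7, 0.5, 1.2]
finger_gap: 51.6
grip_force: 0.0
```

Call:
play_rows --increments '[[0.2, [0, 0, 2.5], 0], [-1, [0, 0, 0], 0], [-1, [0, 0, 0], 0], [-1, [0, 0, 0], 0], [-1, [0, 0, 0], 0], [-1, [0, 0, 0], 0], [-1, [0, 0, 0], 0]]'

```text
time: 16.87
tool_pos: [579.7, 72.0, 10.6]
tcp_rot: [180.0, 0.1, -178.6]
ft_force: [-1.2, -0.4, 6.3]
finger_gap: 8.3
grip_force: 60.8
```

Call:
play_rows --increments '[[-1, [0, 0, -5], 0], [-1, [0, 0, -15], 0], [-1, [0, 0, -20], 0], [-1, [0, 0, -20], 0], [-1, [0, 0, -20], 0], [-1, [0, 0, -20], 0], [-1, [0, 0, -20], 0], [-1, [0, 0, -20], 0], [-1, [0, 0, 0], 0]]'

```text
time: 17.62
tool_pos: [581.5, 72.1, 154.8]
tcp_rot: [180.0, 0.4, -178.6]
ft_force: [1.0, -0.4, 0.8]
finger_gap: 8.3
grip_force: 60.0
```

```bash
python3 plan.py 490.8 -279.5 150 95.2 15 1
```

```text
dict {'time': np.float64(17.6), 'finger_gap': np.float64(8.3), 'grip_force': np.float64(60.0), 'ft_force': array([ 1. , -0.4,  0.8]), 'joint_pos': array([  2.1,   7.7,  93.2,  -0. ,  78.8, -89.4])}
at [581.5  72.1 154.8] [ 180.     0.4 -178.6] row [-11.  -24.3] 0.3 turn 0.1003
```

Call:
play_rows --increments '[[-1, [-11, -24.3, 0], 0.1], [-1, [-11, -24.3, 0], 0.1], [-1, [-11, -24.3, 0], 0.1], [-1, [-11, -24.3, 0], 0.1], [-1, [-11, -24.3, 0], 0.1], [-1, [-11, -24.3, 0], 0.1], [-1, [-11, -24.3, 0], 0.1], [-1, [-11, -24.3, 0], 0.1], [-1, [-11, -24.3, 0], 0.1], [-1, [-11, -24.3, 0], 0.1], [-1, [-11, -24.3, 0], 0.1], [-1, [-11, -24.3, 0], 0.1]]'

```text
time: 18.62
tool_pos: [547.9, -228.9, 148.5]
tcp_rot: [-179.9, -0.1, 112.4]
ft_force: [-0.7, -0.7, 0.1]
finger_gap: 8.2
grip_force: 60.0
```

Call:
play_rows --increments '[[-1, [-11, -24.3, 0], 0.1], [-1, [-11, -24.3, 0], 0.1], [-1, [-11, -24.3, 0], 0.1], [-1, [0, 0, 0], 0], [-1, [0, 0, 0], 0], [-1, [0, 0, 0], 0]]'

```text
time: 19.12
tool_pos: [489.0, -280.2, 149.1]
tcp_rot: [-180.0, -0.0, 95.5]
ft_force: [0.9, -0.2, -0.7]
finger_gap: 8.4
grip_force: 60.0
```

```bash
python3 plan.py 490.8 -279.5 22 95.2 1 1; python3 - <<'E'
from h import *
s=snapshot('wrist');save(s,'w6')
E
```

```text
dict {'time': np.float64(19.1), 'finger_gap': np.float64(8.4), 'grip_force': np.float64(60.0), 'ft_force': array([ 0.9, -0.2, -0.7]), 'joint_pos': array([-35. ,   5. ,  96.7,   0. ,  78.4, -40.6])}
at [ 489.  -280.2  149.1] [-180.    -0.    95.5] row [0.5 1.9] 127.1 turn 0.006
```

View pics/w6.png

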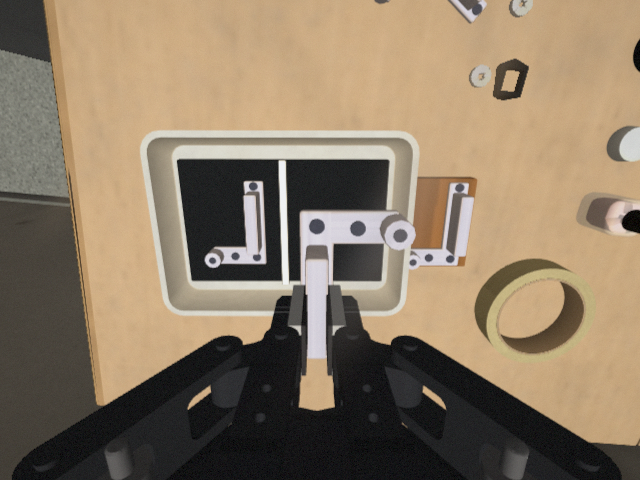

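C is held over the far compartment, short leg away from the robot, and D is untouched at (240,225). I'll lower it.

Call:
play_rows --increments '[[-1, [0.5, 1.9, 20], 0.006], [-1, [0, 0, 24], 0], [-1, [0, 0, 24], 0], [-1, [0, 0, 22], 0], [-1, [0, 0, 16], 0], [-1, [0, 0, 10], 0], [-1, [0, 0, 6], 0], [-1, [0, 0, 3], 0], [-1, [0, 0, 0], 0], [-1, [0, 0, 0], 0]]'

```text
time: 20.0
tool_pos: [491.7, -280.1, 25.7]
tcp_rot: [179.9, 0.1, 95.2]
ft_force: [-0.0, -0.1, 0.1]
finger_gap: 8.0
grip_force: 60.0
```

Call:
play_rows --increments '[[-1, [0, 0, 2], 0], [-1, [0, 0, 2], 0], [-1, [0, 0, 1], 0], [-1, [0, 0, 0], 0]]'

```text
time: 20.33
tool_pos: [491.8, -280.5, 21.6]
tcp_rot: [179.9, 0.1, 95.1]
ft_force: [-3.5, 2.6, 9.5]
finger_gap: 8.2
grip_force: 61.4
```

Call:
play_rows --increments '[[-1, [0, 0, -0.5], 0], [-0.3, [0, 0, 0], 0], [-0.3, [0, 0, 0], 0], [-0.3, [0, 0, 0], 0], [-0.3, [0, 0, -8], 0], [-0.3, [0, 0, -20], 0], [-0.3, [0, 0, -25], 0], [-0.3, [0, 0, -25], 0], [-0.3, [0, 0, -25], 0], [-0.3, [0, 0, -25], 0], [0, [0, 0, 0], 0]]'

```text
time: 21.25
tool_pos: [493.7, -281.8, 155.2]
tcp_rot: [179.6, 0.3, 95.1]
ft_force: [-0.5, -0.5, 1.1]
finger_gap: 40.7
grip_force: 0.0
```

```bash
python3 plan.py 568.4 -89 150 146.4 10 1; python3 - <<'E'
from h import *
s=snapshot('wrist');save(s,'w7')
E
```

```text
dict {'time': np.float64(21.2), 'finger_gap': np.float64(40.7), 'grip_force': np.float64(0.0), 'ft_force': array([-0.5, -0.5,  1.1]), 'joint_pos': array([-34.9,   4.8,  96.1,  -0. ,  78.5, -40. ])}
at [ 493.7 -281.8  155.2] [179.6   0.3  95.1] row [13.9 16.2] 0.5 turn -0.0895
```

View pics/w7.png

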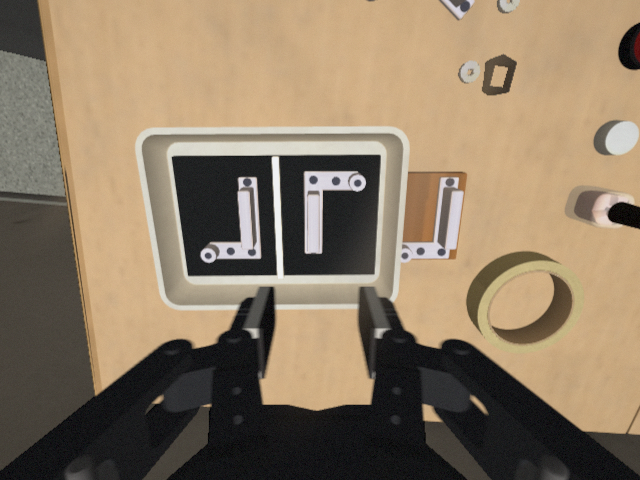

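Both right-hand arms lie flat at (240,220) and (320,210), one in each compartment. On to A.

Call:
play_rows --increments '[[0.2, [13.9, 16.2, 0], -0.09], [0.2, [13.9, 16.2, 0], -0.09], [0.2, [13.9, 16.2, 0], -0.09], [0.2, [13.9, 16.2, 0], -0.09], [0.2, [13.9, 16.2, 0], -0.09], [0.2, [13.9, 16.2, 0], -0.09], [0.2, [13.9, 16.2, 0], -0.09], [0.2, [13.9, 16.2, 0], -0.09], [0.2, [13.9, 16.2, 0], -0.09], [0.2, [13.9, 16.2, 0], -0.09], [0.2, [0, 0, 0], 0], [0.2, [0, 0, 0], 0]]'

```text
time: 22.3
tool_pos: [564.3, -86.1, 147.2]
tcp_rot: [-180.0, -0.1, 146.8]
ft_force: [-0.1, -0.0, 0.4]
finger_gap: 51.2
grip_force: 0.0
```

```bash
python3 plan.py 568.4 -89 9 146.4 1 1; python3 - <<'E'
from h import *
s=snapshot('wrist');save(s,'w8')
E
```

```text
dict {'time': np.float64(22.3), 'finger_gap': np.float64(51.2), 'grip_force': np.float64(0.0), 'ft_force': array([-0.1, -0. ,  0.4]), 'joint_pos': array([-13.8,   6.2,  95.5,  -0. ,  78.3, -70.6])}
at [564.3 -86.1 147.2] [-1.800e+02 -1.000e-01  1.468e+02] row [-5.  -0.2] 138.2 turn 0.0066
```

View pics/w8.png

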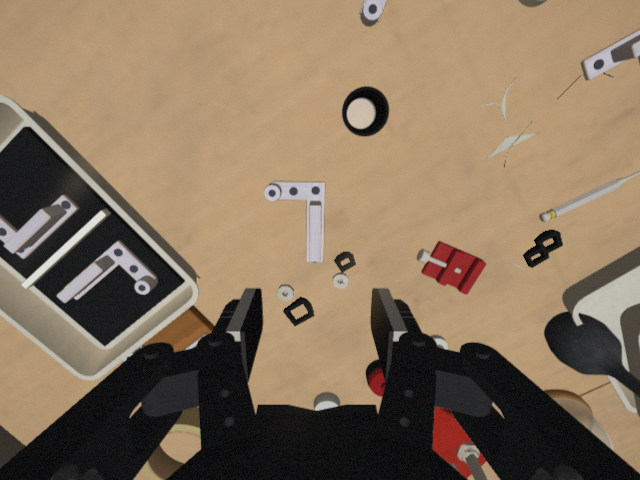

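A is aligned at (315,230). A small nut at (344,260) sits beside the rib's tail, so I'll grip about 3 mm further towards the corner.

Call:
play_rows --increments '[[0.2, [-2, 0, 22], 0.006], [0.2, [0, 0, 25], 0], [0.2, [0, 0, 25], 0], [0.2, [0, 0, 24], 0], [0.2, [0, 0, 20], 0], [0.2, [0, 0, 12], 0], [0.2, [0, 0, 8], 0], [0.2, [0, 0, 2], 0], [0.2, [0, 0, 0], 0]]'

```text
time: 23.1
tool_pos: [566.6, -88.7, 10.2]
tcp_rot: [-180.0, -0.0, 146.3]
ft_force: [-0.3, -0.2, 0.3]
finger_gap: 51.1
grip_force: 0.0
```

Call:
play_rows --increments '[[-1, [0, 0, 0], 0], [-1, [0, 0, 0], 0], [-1, [0, 0, 0], 0], [-1, [0, 0, 0], 0], [-1, [0, 0, 0], 0], [-1, [0, 0, 0], 0]]'

```text
time: 23.6
tool_pos: [567.7, -88.5, 11.6]
tcp_rot: [180.0, 0.1, 146.4]
ft_force: [-0.6, -0.4, 6.7]
finger_gap: 8.2
grip_force: 61.2
```

Call:
play_rows --increments '[[-1, [0, 0, -5], 0], [-1, [0, 0, -15], 0], [-1, [0, 0, -20], 0], [-1, [0, 0, -20], 0], [-1, [0, 0, -20], 0], [-1, [0, 0, -20], 0], [-1, [0, 0, -20], 0], [-1, [0, 0, -20], 0], [-1, [0, 0, 0], 0]]'

```text
time: 24.35
tool_pos: [569.1, -88.8, 155.5]
tcp_rot: [179.9, 0.4, 146.4]
ft_force: [1.1, -0.3, 0.4]
finger_gap: 8.0
grip_force: 60.3
```

```bash
python3 plan.py 419.9 403.2 150 85.8 18 1
```

```text
dict {'time': np.float64(24.4), 'finger_gap': np.float64(8.0), 'grip_force': np.float64(60.3), 'ft_force': array([ 1.1, -0.3,  0.4]), 'joint_pos': array([-14. ,   6.1,  94.8,   0. ,  78.7, -70.3])}
at [569.1 -88.8 155.5] [179.9   0.4 146.4] row [29.4  5.7] 0.3 turn 0.0587
```

Call:
play_rows --increments '[[-1, [29.4, 5.7, 0], 0.059], [-1, [29.4, 5.7, 0], 0.059], [-1, [29.4, 5.7, 0], 0.059], [-1, [29.4, 5.7, 0], 0.059], [-1, [29.4, 5.7, 0], 0.059], [-1, [29.4, 5.7, 0], 0.059], [-1, [29.4, 5.7, 0], 0.059], [-1, [29.4, 5.7, 0], 0.059], [-1, [29.4, 5.7, 0], 0.059], [-1, [29.4, 5.7, 0], 0.059], [-1, [29.4, 5.7, 0], 0.059], [-1, [29.4, 5.7, 0], 0.059]]'

```text
time: 25.35
tool_pos: [406.6, 227.1, 149.6]
tcp_rot: [-180.0, 0.0, 105.6]
ft_force: [0.5, -0.1, -0.6]
finger_gap: 8.3
grip_force: 60.3
```

Call:
play_rows --increments '[[-1, [29.4, 5.7, 0], 0.059], [-1, [29.4, 5.7, 0], 0.059], [-1, [29.4, 5.7, 0], 0.059], [-1, [29.4, 5.7, 0], 0.059], [-1, [29.4, 5.7, 0], 0.059], [-1, [29.4, 5.7, 0], 0.059], [-1, [0, 0, 0], 0], [-1, [0, 0, 0], 0], [-1, [0, 0, 0], 0]]'

```text
time: 26.1
tool_pos: [418.6, 403.8, 149.1]
tcp_rot: [-179.9, 0.1, 85.6]
ft_force: [0.2, -0.6, -0.3]
finger_gap: 8.1
grip_force: 60.3
```

```bash
python3 plan.py 419.9 403.2 22 85.8 1 1; python3 - <<'E'
from h import *
s=snapshot('wrist');save(s,'w9')
E
```

```text
dict {'time': np.float64(26.1), 'finger_gap': np.float64(8.1), 'grip_force': np.float64(60.3), 'ft_force': array([ 0.2, -0.6, -0.3]), 'joint_pos': array([38.9,  7.8, 93.7, -0. , 78.7, 43.3])}
at [418.6 403.8 149.1] [-1.799e+02  1.000e-01  8.560e+01] row [-0.5  1.4] 127.1 turn -0.0037
```

View pics/w9.png

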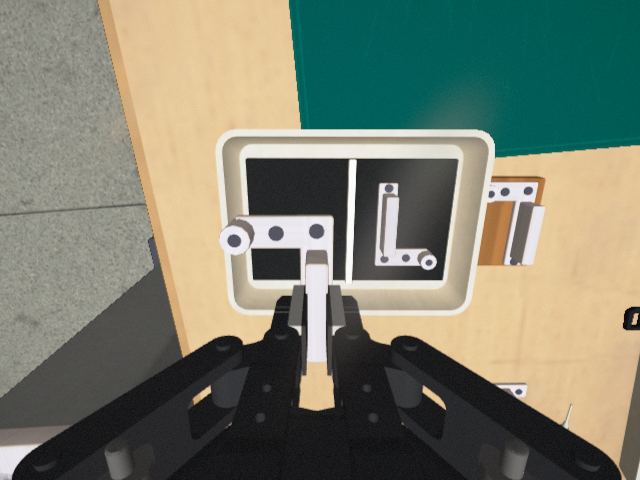

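A is held over the near compartment, short leg towards the robot, with B at (395,225). I'll lower it.

Call:
play_rows --increments '[[-1, [-0.5, 1.4, 20], -0.004], [-1, [0, 0, 24], 0], [-1, [0, 0, 24], 0], [-1, [0, 0, 22], 0], [-1, [0, 0, 16], 0], [-1, [0, 0, 10], 0], [-1, [0, 0, 6], 0], [-1, [0, 0, 3], 0], [-1, [0, 0, 0], 0], [-1, [0, 0, 0], 0]]'

```text
time: 26.98
tool_pos: [421.2, 404.1, 26.4]
tcp_rot: [179.9, -0.1, 85.7]
ft_force: [-0.1, -0.7, -0.1]
finger_gap: 8.3
grip_force: 60.3
```

Call:
play_rows --increments '[[-1, [0, 0, 2], 0], [-1, [0, 0, 1], 0], [-1, [0, 0, 1], 0], [-1, [0, 0, 0], 0]]'

```text
time: 27.32
tool_pos: [421.1, 404.2, 22.6]
tcp_rot: [179.9, -0.0, 85.8]
ft_force: [-2.7, -1.8, 7.3]
finger_gap: 8.1
grip_force: 61.3
```

Call:
play_rows --increments '[[-1, [0, 0, 0], 0], [-0.3, [0, 0, 0], 0], [-0.3, [0, 0, 0], 0], [-0.3, [0, 0, 0], 0], [-0.3, [0, 0, -8], 0], [-0.3, [0, 0, -20], 0], [-0.3, [0, 0, -25], 0], [-0.3, [0, 0, -25], 0], [-0.3, [0, 0, -25], 0], [-0.3, [0, 0, -25], 0], [-0.3, [0, 0, 0], 0], [-0.3, [0, 0, 0], 0]]'

```text
time: 28.32
tool_pos: [421.8, 404.7, 152.0]
tcp_rot: [179.8, -0.2, 85.8]
ft_force: [-0.3, -0.2, -0.6]
finger_gap: 29.6
grip_force: 0.0
```

```bash
python3 - <<'E'
from h import *
s=snapshot('wrist');save(s,'w10')
E
```

```text
(no output)
```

View pics/w10.png

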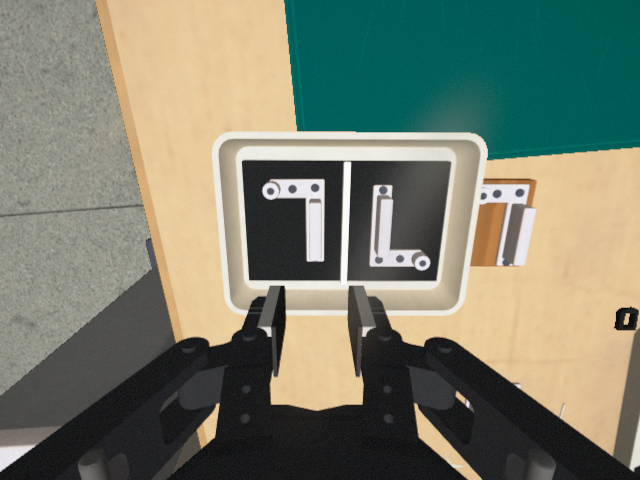

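Both left-hand arms lie flat, at (305,215) and (395,225), one per compartment. The gripper is clear, so I'm handing in.

```bash
python3 -c "
from bench import *
print(hand_in())"
```

```text
the job is handed in; nothing more can be done
None
```

The job is handed in at about 28 s of the 88 s allowed: both left-hand arms are in the left-sample tray and both right-hand arms in the right-sample tray, one per compartment and lying flat in the wrist pictures, and the T and corner pieces were never touched.

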